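# Roll the cap strips home on a vial rack

## Task

Take the hand roller from its rest and roll it over the vial rack, which does not stand quite level, from one end to the other, pressing firmly and evenly but never harder than 30 N (the vials crack), until all six blue cap strips are fully home; keep the roller on the rack until they all are. Then hang the roller back in its rest and let go. Press the strips only with the roller, never with the gripper, and leave everything else where it stands.

Things in the scene. Friction and masses are not known exactly. Their poses are not given: they have to be found in the camera images.
- rack: Foot of the vial rack: black plate 120 x 180 x 12 mm fixed to the bench; origin under its centre on the bench, z up. On it stands an aluminium rack, 100 mm along x, 168 mm along y, with six blue cap strips side by side along y: strip1 at y = -50 mm, then every 20 mm to strip6 at +50 mm; each is 84 mm along x, 19 mm along y, flat on top.
- rack_mid (a point): Nominal middle of the rack's top, 72 mm above the foot's origin: the level of the end rails and of strips that are home. The real rack is held firmly but is off by up to 4 mm up or down, and leans end to end along y by up to 0.035 rad either way (2.5 mm more or less at each end); neither is measured. Proud strips stand 4 mm above that level.
- rail_pos (a point): Nominal middle of the flat top of the end rail beyond strip6, at y = +72 mm and 72 mm up from the foot's origin; the rail is 100 mm along x and spans y = 60.5 to 84 mm. Its real height is off as told for the rack's middle.
- rail_neg (a point): The same for the end rail beyond strip1, at y = -72 mm, 72 mm up, spanning y = -60.5 to -84 mm.
- strip1 (a joint): How far strip1 is pushed down (m): 0 to 0.0008 proud at the start, 0.004 fully home on its stop; it counts as home beyond 0.0032. It moves straight down against about 8 N of friction and stays where it is left.
- strip2 (a joint): How far strip2 is pushed down (m): 0 to 0.0008 proud at the start, 0.004 fully home on its stop; it counts as home beyond 0.0032. It moves straight down against about 8 N of friction and stays where it is left.
- strip3 (a joint): How far strip3 is pushed down (m): 0 to 0.0008 proud at the start, 0.004 fully home on its stop; it counts as home beyond 0.0032. It moves straight down against about 8 N of friction and stays where it is left.
- strip4 (a joint): How far strip4 is pushed down (m): 0 to 0.0008 proud at the start, 0.004 fully home on its stop; it counts as home beyond 0.0032. It moves straight down against about 8 N of friction and stays where it is left.
- strip5 (a joint): How far strip5 is pushed down (m): 0 to 0.0008 proud at the start, 0.004 fully home on its stop; it counts as home beyond 0.0032. It moves straight down against about 8 N of friction and stays where it is left.
- strip6 (a joint): How far strip6 is pushed down (m): 0 to 0.0008 proud at the start, 0.004 fully home on its stop; it counts as home beyond 0.0032. It moves straight down against about 8 N of friction and stays where it is left.
- roller_grip (a point): Centre of the wooden grip block of the hand roller: 30 mm along x, 40 mm along y (the rolling direction, the width to grasp), 42 mm tall. Under the block is a steel plate, 104 mm (x) x 44 mm (y) x 6 mm, its top 21 mm below this point. The roller weighs about 0.34 kg. z is up when the roller is upright.
- roller_axle (a point): Centre of the roller's black rubber drum, 53 mm straight below the centre of the grip block: drum radius 22 mm, 60 mm long, its axle along x, turning freely; it rolls along y.
- rest: Grey rest fixed to the bench: foot 130 x 70 x 8 mm, two upright walls 14 mm thick, 58 mm long (y), at x = +-48 mm, tops 64 mm up; origin under its centre. The roller hangs in it, its steel plate flat on the wall tops, axle along the rest's x, drum between the walls (6 mm play either way) clear of the foot; its grip centre is then 91 mm, its axle 38 mm above the bench.
- bottle_big: amber bottle with blue cap, 72 mm across, 135 mm tall; origin under its centre. A bystander.
- bottle_small: clear bottle with blue cap, 48 mm across, 85 mm tall; origin under its centre. A bystander.
- beaker: glass beaker, 70 mm across, 85 mm tall; origin under its centre. A bystander.
- dish: shallow glass dish, 68 mm across, 14 mm tall; origin under its centre. A bystander.
- spatula: thin steel lab spatula, 160 mm long, lying flat; origin under its middle. A bystander.
- tray: low purple tray, 80 x 130 x 25 mm; origin under its centre. A bystander.
- roller: The hand roller as a whole (frame, grip block and drum); origin midway along the drum at its lowest line, 22 mm below the axle; axes as for the roller's other points.
Not all that is in view belongs to the job. What is shaped like the roller but pink is not meant.

How it is judged:
By the outcome, as a careful person would: the job done as asked, in the order asked, and still so for the second after the job is handed in, with the robot touching nothing.
It also fails if it takes over 72 s, if anything falls off the work surface, if the arm or the gripper's body presses on something with over 40 N, if the wrist force passes 120 N, or if a joint passes its speed limit or range.

## Robot

A 6-joint arm with a two-finger parallel gripper is mounted at the origin on the work surface. World frame = base frame: x ahead of the robot, y to its left, z up, the work surface at z = 0. Lengths are in m, angles in degrees, forces in N, time in s.
With the tool pointing down it reaches from about 0.35 to 0.875 m from the base axis. Payload 4.2 kg.
Tool frame: the origin (TCP) lies midway between the tips of the shut fingers; the grasp point (between the pads) lies r.pinch_z behind it (r.pinch_z is the distance from the TCP to the grasp point, in m); z points along the fingers, y is the direction in which the jaws open and shut (so a half turn about z gives the same grasp; the last joint's range is limited). The gripper opens to 87 mm and grips with 3 to 60 N. Pads are 19 mm wide; open, the fingers measure 117 mm over their backs; the gripper's body (75 mm by 190 mm) begins 51 mm behind the grasp point.
Start: joints at [-59.84, 22.042, 0.453, 0, -68.411, -14.817], TCP at [0.165, -0.603, 0.223] pointing down, gripper open.
Joint ranges: [-179.83, 179.83], [-69.29, 118.12], [-61.27, 80.66], [-181.25, 117.63], [-171.15, -9.14], [-177.46, 177.46]. Speed limits (degrees/s): [159.86, 159.86, 180, 180, 180, 180].

## Interface

Orientations are given as a 3x3 rotation matrix whose columns are the frame's x, y, z axes.
In Python, from station import r gives the robot as it stands. The module is installed in compiled form; this text tells all that it offers.
- The arm moves only by the tool play_rows, never from a script. Its argument "deltas" is a list of rows, each a list of 7 numbers: the shift along the tool's x, y, z in units of 25 mm (1.0 is 25 mm), then the turn, a rotation vector about the tool's x, y, z in units of 5 degrees (1.0 is 5 degrees), then the finger opening in mm, from 0 to 87. In form: [[tx, ty, tz, wx, wy, wz, fingers], ...]. A call has 1 to 12 rows; each row is the pose to reach, as a shift and turn from the pose commanded when the call began, along the tool's axes at that moment; what a row does not reach only later rows make up. A row lasts 1/10 s, in which the tool goes at most 50 mm and 8.59 degrees, less where a joint would pass 70% of its speed; a pose out of reach is approached as far as the arm can. A call with a gripper value outside its range is refused whole. The fingers move at their own pace and stop on an object; the grip force is fixed at half the most. Time passes only in rows, so rows that repeat a pose let the fingers close. It gives the time, the measured TCP pose, the force and the opening at its end, in the units of the state.
- r.sense(): the state, without advancing time (a new reading comes with each control period).
- r.capture(name): name is "scene" or "side" or "wrist"; returns a dict with "pixels" (400x640x3 uint8, red, green, blue), "camera_matrix" (3x3 intrinsics, pixels), "R" (3x3) and "t" (3): a world point X has camera coordinates R X + t; the wrist camera has in their place "T_tool_cam" (4x4, takes a point from camera to tool coordinates, whose origin is the TCP and whose axes are the flange's). Camera axes: x right, y down, z forward; pixel columns grow to the right and rows downward; lengths in m; the calibration is good to about 2 mm. The wrist camera is an equidistant fisheye: a pixel r from the principal point sees the ray r / f radians off the axis. A picture is of the moment at which its call begins: read the wrist's pose just before it. There is no depth.
- r.finish_job(): hands the job in, once; it reports no verdict.
Trained networks look in the newest picture that a camera, given by its name, has taken for a name from the list of things; names that differ only in an ending like _2 or _b are one class to them, and where a whole thing is asked for, a point or a joint stands for the part that bears it (a point fixed in the world has none). Each returns a list of dicts, best first, with "score" (0 to 1); they miss things now and then, are a little off and sometimes report something else, mostly with a low value. They report only what shows in the picture. A call takes as long as a camera call. They do not tell look-alikes from the thing itself.
- r.spot_in(camera, target): "centre" ([x, y, z] in m, in world coordinates, good to about 4 mm: the middle of the surface that is visible of it).
- r.cut_out(camera, target): "region" (400x640 bool, what is visible of it).
The state is a dict: "time_s": time; "joints": joint angles; "joint_velocities": joint speeds; "effort": joint torques, N m; "tcp_pos": TCP position; "ee_rot": TCP orientation; "wrist_force": force on the tool from outside, world axes, zero at the start; "moment": the same for the moment, N m; "gripper_width": opening from 0.0 (shut) to 1.0 (fully open).
Only numpy, scipy, OpenCV 4.12 (cv2) and the standard library are available. Lean on these libraries where they do the work, as an engineer would, in place of code of your own. Each camera call takes 0.05 s, during which the arm holds its last target.

## Working session

There is one attempt and no reset: what is moved stays moved. The work goes in short steps, Python scripts to look and compute and a tool call to move; the robot and the scene stay as the last step left them, time stands still between calls to the robot, and variables do not carry over. Pictures are saved under pics/ and viewed, and the job is handed in when it is done.

Besides the shell and the picture viewer there is one more tool, called after "Request:" in YAML: its name, and indented under it one key for each argument. play_rows: Moves the arm, as the interface text tells. Its arguments: {"type":"object","properties":{"deltas":{"type":"array","items":{"type":"array","items":{"type":"number"}}}},"required":["deltas"]}

```bash
mkdir -p pics; cat > h.py <<'E'
import numpy as np, cv2
from station import r
def save(c,n):
    d=r.capture(c); cv2.imwrite(f'pics/{n}.png',d['pixels'][:,:,::-1]); return d
E
python3 - <<'E'
from h import *
s=r.sense(); print(s, r.pinch_z)
for c in ['scene','side','wrist']:
    d=save(c,c+'0')
    print(c,{k:np.round(v,3).tolist() for k,v in d.items() if k!='pixels'})
    for n in ['rack','strip1','strip6','rest','roller','roller_grip','roller_axle','tray','bottle_big','bottle_small','beaker','dish','spatula']:
        try: print(n,[(np.round(q['centre'],3).tolist(),round(q['score'],2)) for q in r.spot_in(c,n)][:3])
        except Exception as e: print(n,e)
print(r.sense()['time_s'])
E
```

```text
{'time_s': 0.0, 'joints': array([-5.98385983e+01,  2.20912641e+01,  3.79343821e-01, -2.96995198e-02,
       -6.84102955e+01, -1.48146687e+01]), 'joint_velocities': array([ 0.00077913, -0.00838352, -0.02409936, -0.0020595 , -0.03643902,
       -0.10164685]), 'effort': array([-2.89591671e-04, -3.90665174e+01,  1.87399936e+01,  4.21955913e+00,
        1.09657366e-02, -2.05873976e-04]), 'tcp_pos': array([ 0.16525424, -0.60213111,  0.22144948]), 'ee_rot': array([[-9.64392442e-01, -2.64474551e-01, -6.54976370e-04],
       [-2.64475350e-01,  9.64390189e-01,  2.08640714e-03],
       [ 7.98511938e-05,  2.18534038e-03, -9.99997609e-01]]), 'wrist_force': array([-0.07192333,  0.24092772, -0.46679973]), 'moment': array([ 0.0259507 , -0.02404839, -0.00010416]), 'gripper_width': 1.0017716054636676} 0.0187
scene {'camera_matrix': [[414.387, 0.0, 322.889], [0.0, 414.387, 200.268], [0.0, 0.0, 1.0]], 'R': [[0.846, 0.533, 0.009], [0.38, -0.591, -0.712], [-0.374, 0.606, -0.702]], 't': [-0.517, -0.101, 1.178]}
rack [([0.591, -0.247, 0.072], 0.73), ([0.581, -0.182, 0.077], 0.19)]
strip1 [([0.573, -0.22, 0.
[... 1910 characters left out ...]
5)]
spatula [([0.76, -0.068, 0.003], 0.52), ([0.754, 0.128, 0.082], 0.52)]
wrist {'camera_matrix': [[309.707, 0.0, 317.978], [0.0, 309.707, 199.049], [0.0, 0.0, 1.0]], 'T_tool_cam': [[0.0, -0.954, -0.3, 0.083], [1.0, 0.0, 0.001, 0.0], [-0.001, -0.3, 0.954, -0.161], [0.0, 0.0, 0.0, 1.0]]}
rack [([0.51, -0.307, 0.011], 0.47)]
strip1 []
strip6 []
rest [([0.531, 0.196, 0.046], 0.57)]
roller [([0.356, 0.042, 0.094], 0.71), ([0.374, 0.21, 0.056], 0.7)]
roller_grip [([0.347, 0.043, 0.094], 0.65), ([0.373, 0.203, 0.056], 0.58)]
roller_axle [([0.376, 0.206, 0.054], 0.98), ([0.345, 0.039, 0.089], 0.67)]
tray [([0.531, 0.423, 0.011], 0.85)]
bottle_big []
bottle_small []
beaker []
dish []
spatula []
2.1
```

View images.

View pics/scene0.png

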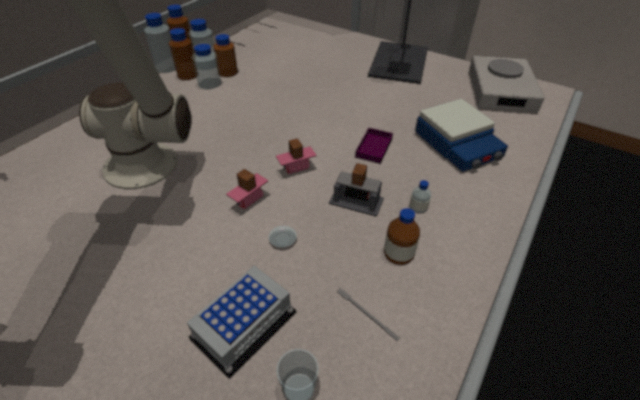

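View pics/side0.png

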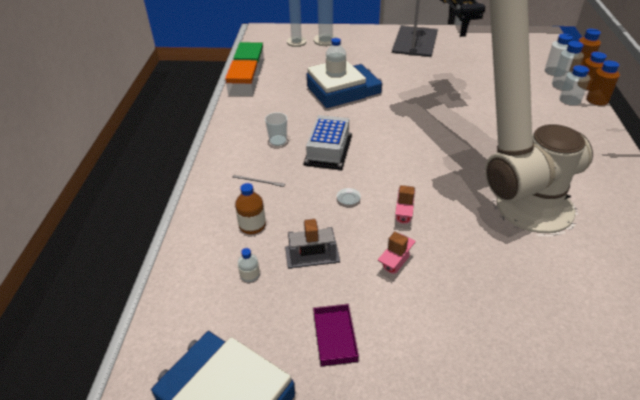

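View pics/wrist0.png

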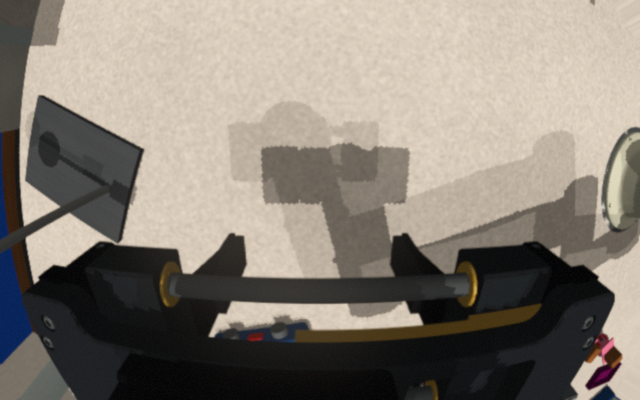

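```bash
python3 - <<'E'
from h import *
a=cv2.imread('pics/scene0.png');b=cv2.imread('pics/side0.png')
def crop(i,x,y,w,h,s): return cv2.resize(i[y:y+h,x:x+w],None,fx=s,fy=s,interpolation=cv2.INTER_CUBIC)
cv2.imwrite('pics/c1.png',np.vstack([crop(a,180,255,130,120,3)[:290],crop(b,270,100,130,90,3)]) )
cv2.imwrite('pics/c2.png',np.hstack([crop(a,320,150,75,75,5),crop(b,275,205,75,75,5)]))
cv2.imwrite('pics/c1.png',np.hstack([crop(a,180,255,130,120,3),crop(b,270,100,130,120,3)]))
E
```

```text
(no output)
```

View pics/c1.png

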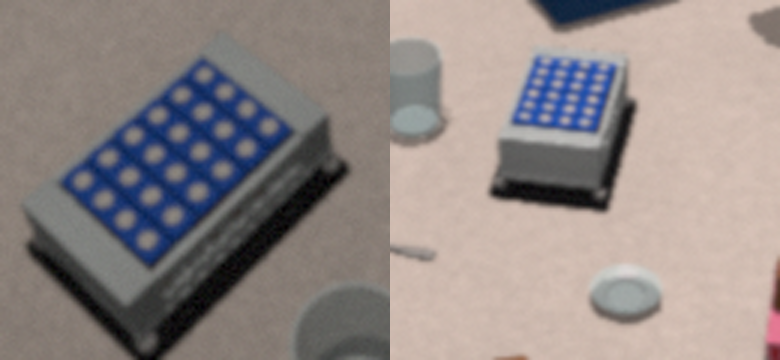

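View pics/c2.png

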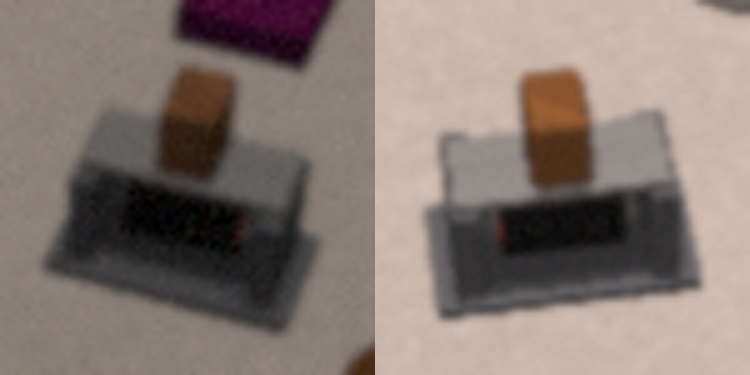

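```bash
cat > cams.py <<'E'
import numpy as np
# calibration needs full precision -> from capture
from h import *
C={c:r.capture(c) for c in ('scene','side')}
import pickle; pickle.dump(C,open('C.pkl','wb'))
E
python3 cams.py; cat > fit.py <<'E'
import numpy as np, pickle
from scipy.optimize import least_squares
C=pickle.load(open('C.pkl','rb'))
def proj(c,X):
    d=C[c]; p=np.atleast_2d(X)@d['R'].T+d['t']; q=p@d['camera_matrix'].T; return q[:,:2]/q[:,2:]
def ray(c,px,z):
    d=C[c]; v=d['R'].T@np.linalg.solve(d['camera_matrix'],[px[0],px[1],1.]); o=-d['R'].T@d['t']; return o+v*(z-o[2])/v[2]
if __name__=='__main__':
    for n,L in {'rackfoot':[('scene',(189.3,338.3)),('scene',(228.3,374.3)),('scene',(295.7,311.7)),('side',(304,165)),('side',(342.7,169.3)),('side',(351.7,133.3))]}.items():
        for c,p in L: print(n,c,np.round(ray(c,p,0.0),4))
    for z in (0.072,):
        for c,p in [('scene',(188.3,324.3)),('scene',(250,267.7)),('scene',(290,292.3)),('scene',(222.7,356.7)),('side',(306.7,146)),('side',(340,148.3)),('side',(318.3,116)),('side',(349.3,119.3))]: print('top',c,np.round(ray(c,p,z),4))
    for c,p in [('scene',(329,203)),('scene',(375.5,215.5)),('scene',(383.5,197.5)),('side',(287.6,268)),('side',(340,262)),('side',(285,246.4))]: print('rest',c,np.round(ray(c,p,0.0),4))
E
python3 fit.py
```

```text
rackfoot scene [ 0.4968 -0.3067  0.    ]
rackfoot scene [ 0.6077 -0.3192  0.    ]
rackfoot scene [ 0.6382 -0.1479  0.    ]
rackfoot side [ 0.6366 -0.148  -0.    ]
rackfoot side [ 0.5207 -0.1329  0.    ]
rackfoot side [ 0.4976 -0.3163  0.    ]
top scene [ 0.5155 -0.3063  0.072 ]
top scene [ 0.5295 -0.1489  0.072 ]
top scene [ 0.6313 -0.1526  0.072 ]
top scene [ 0.6088 -0.3184  0.072 ]
top side [ 0.626  -0.1463  0.072 ]
top side [ 0.5296 -0.1394  0.072 ]
top side [ 0.6028 -0.3027  0.072 ]
top side [ 0.5063 -0.2883  0.072 ]
rest scene [0.5303 0.1576 0.    ]
rest scene [ 0.6524  0.1831 -0.    ]
rest scene [0.6404 0.2527 0.    ]
rest side [0.6417 0.2493 0.    ]
rest side [ 0.516   0.2239 -0.    ]
rest side [0.656  0.1797 0.    ]
```

```bash
cat > go.py <<'E'
import sys
from h import *
from scipy.spatial.transform import Rotation as Ro
def delta(p,yaw):  # yaw=deg of tool y axis in world
    s=r.sense(); R=s['ee_rot']; a=np.radians(yaw)
    y=np.array([np.cos(a),np.sin(a),0]); z=np.array([0,0,-1.]); x=np.cross(y,z)
    T=np.column_stack([x,y,z]); t=R.T@(np.array(p)-s['tcp_pos'])/0.025
    w=Ro.from_matrix(R.T@T).as_rotvec(degrees=True)/5
    return np.round(t,3),np.round(w,3)
if __name__=='__main__':
    a=[float(v) for v in sys.argv[1:]]; print(*delta(a[:3],a[3])); s=r.sense(); print(s['time_s'],s['tcp_pos'].round(4),s['wrist_force'].round(2),s['gripper_width'])
E
python3 go.py 0.585 0.204 0.21 101.5
```

```text
[-24.725  26.675   0.502] [0.    0.    0.769]
2.2 [ 0.1654 -0.6027  0.2225] [-0.67  0.38 -0.59] 0.9984447882542324
```

Request:
play_rows:
  deltas:
    - [-1, 1.1, 0, 0, 0, 0, 87]
    - [-2.2, 2.4, 0, 0, 0, 0.1, 87]
    - [-3.5, 3.8, 0, 0, 0, 0.2, 87]
    - [-4.8, 5.2, 0, 0, 0, 0.2, 87]
    - [-6.1, 6.6, 0, 0, 0, 0.3, 87]
    - [-7.4, 8.0, 0, 0, 0, 0.3, 87]
    - [-8.7, 9.4, 0, 0, 0, 0.4, 87]
    - [-10, 10.8, 0, 0, 0, 0.4, 87]
    - [-11.3, 12.2, 0, 0, 0, 0.5, 87]
    - [-12.6, 13.6, 0, 0, 0, 0.5, 87]
    - [-13.9, 15, 0, 0, 0, 0.6, 87]
    - [-15.2, 16.4, 0, 0, 0, 0.6, 87]

```text
time_s: 3.4
tcp_pos: [0.4239, -0.1048, 0.2231]
ee_rot: [[-0.977, -0.214, 0.001], [-0.214, 0.977, 0.0], [-0.001, -0.0, -1.0]]
wrist_force: [1.6, 0.2, -0.1]
gripper_width: 1.002
```

```bash
python3 go.py 0.585 0.204 0.21 101.5
```

```text
[-8.936 10.688  0.535] [-0.003  0.016  0.172]
3.4 [ 0.4239 -0.1048  0.2231] [ 1.64  0.23 -0.07] 1.0024085757246222
```

Request:
play_rows:
  deltas:
    - [-1.2, 1.4, 0, 0, 0, 0.1, 87]
    - [-2.4, 2.8, 0.1, 0, 0, 0.1, 87]
    - [-3.6, 4.2, 0.2, 0, 0, 0.1, 87]
    - [-4.8, 5.6, 0.3, 0, 0, 0.2, 87]
    - [-6.0, 7.0, 0.4, 0, 0, 0.2, 87]
    - [-7.2, 8.4, 0.5, 0, 0, 0.2, 87]
    - [-8.2, 9.7, 0.5, 0, 0, 0.2, 87]
    - [-8.9, 10.5, 0.5, 0, 0, 0.2, 87]
    - [-8.9, 10.7, 0.5, 0, 0, 0.2, 87]
    - [-8.9, 10.7, 0.5, 0, 0, 0.2, 87]

```text
time_s: 4.4
tcp_pos: [0.5832, 0.2028, 0.2095]
ee_rot: [[-0.98, -0.198, -0.001], [-0.198, 0.98, -0.0], [0.001, -0.0, -1.0]]
wrist_force: [-0.7, -0.5, 1.0]
gripper_width: 0.998
```

```bash
cat > wr.py <<'E'
from h import *
def wcap(n):
    s=r.sense(); d=save('wrist',n); return s,d
def wproj(s,d,X):
    X=np.atleast_2d(X); T=d['T_tool_cam']; pt=(X-s['tcp_pos'])@s['ee_rot']; pc=(pt-T[:3,3])@T[:3,:3]
    th=np.arctan2(np.hypot(pc[:,0],pc[:,1]),pc[:,2]); ph=np.arctan2(pc[:,1],pc[:,0]); K=d['camera_matrix']
    return np.c_[K[0,2]+K[0,0]*th*np.cos(ph),K[1,2]+K[1,1]*th*np.sin(ph)]
def wray(s,d,px,z):
    K=d['camera_matrix'];u=(np.array(px,float)-K[:2,2])/K[0,0];th=np.hypot(*u)
    v=np.array([*(u/th*np.sin(th)),np.cos(th)]); T=d['T_tool_cam']
    o=s['tcp_pos']+s['ee_rot']@T[:3,3]; w=s['ee_rot']@T[:3,:3]@v
    return o+w*(z-o[2])/w[2]
E
python3 - <<'E'
from wr import *
import pickle
s,d=wcap('w1'); pickle.dump((s,d),open('w1.pkl','wb'))
print(s['tcp_pos'],s['time_s'])
for n in ['roller_grip','rest']: print([(np.round(q['centre'],3).tolist(),round(q['score'],2)) for q in r.spot_in('wrist',n)][:3])
E
```

```text
[0.58322945 0.20277273 0.20946405] 4.4
[([0.403, 0.231, 0.056], 0.81), ([0.574, 0.203, 0.067], 0.6)]
[([0.545, 0.187, 0.006], 0.9), ([0.563, -0.168, 0.068], 0.69), ([0.565, -0.218, 0.078], 0.3)]
```

View pics/w1.png

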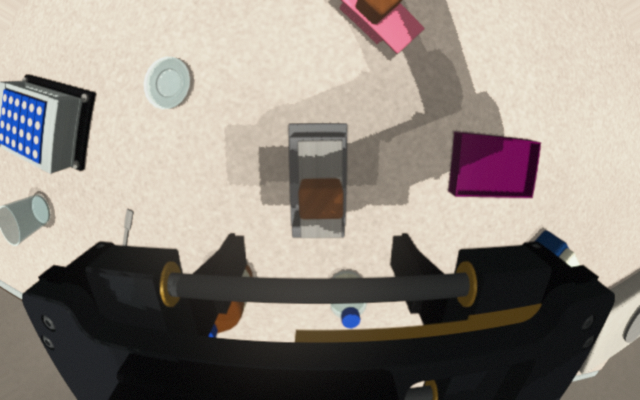

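```bash
cat > ov.py <<'E'
from wr import *
import pickle,sys
def box(cx,cy,yaw,sx,sy,z0,z1):
    c,s_=np.cos(np.radians(yaw)),np.sin(np.radians(yaw)); P=[]
    for z in (z0,z1):
        for a,b in ((-1,-1),(1,-1),(1,1),(-1,1)):
            x,y=a*sx/2,b*sy/2; P.append([cx+c*x-s_*y,cy+s_*x+c*y,z])
    P=np.array(P); E=[(0,1),(1,2),(2,3),(3,0),(4,5),(5,6),(6,7),(7,4),(0,4),(1,5),(2,6),(3,7)]
    return P,E
def draw(im,pf,P,E,col,sc,off):
    q=(pf(P)-off)*sc
    for a,b in E: cv2.line(im,tuple(int(v) for v in q[a]),tuple(int(v) for v in q[b]),col,1,cv2.LINE_AA)
if __name__=='__main__':
    cx,cy,yaw=map(float,sys.argv[1:4])
    s,d=pickle.load(open('w1.pkl','rb')); im=d['pixels'][:,:,::-1][110:250,250:390]; im=cv2.resize(im,None,fx=4,fy=4,interpolation=cv2.INTER_CUBIC)
    pf=lambda X:wproj(s,d,X); off=np.array([250,110])
    for sx,sy,z0,z1,col in ((.13,.07,0,.008,(0,255,0)),(.104,.044,.064,.07,(0,255,255)),(.03,.04,.07,.112,(0,0,255))):
        P,E=box(cx,cy,yaw,sx,sy,z0,z1); draw(im,pf,P,E,col,4,off)
    cv2.imwrite('pics/ov_%s.png'%sys.argv[4],im)
E
python3 ov.py 0.585 0.204 11.5 a
```

```text
(no output)
```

View pics/ov_a.png

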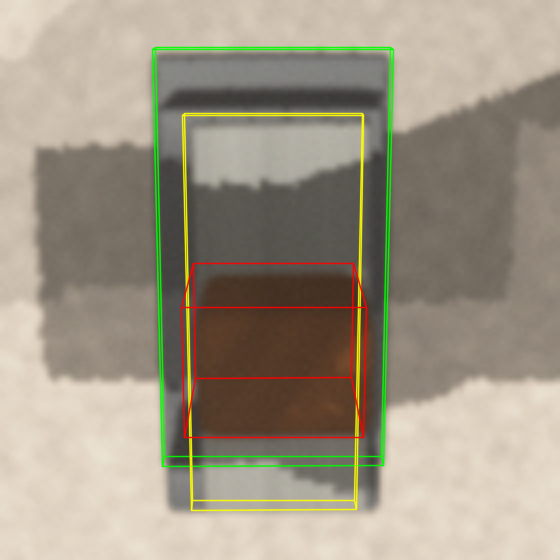

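```bash
python3 ov.py 0.587 0.2047 11.3 b
```

```text
(no output)
```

View pics/ov_b.png

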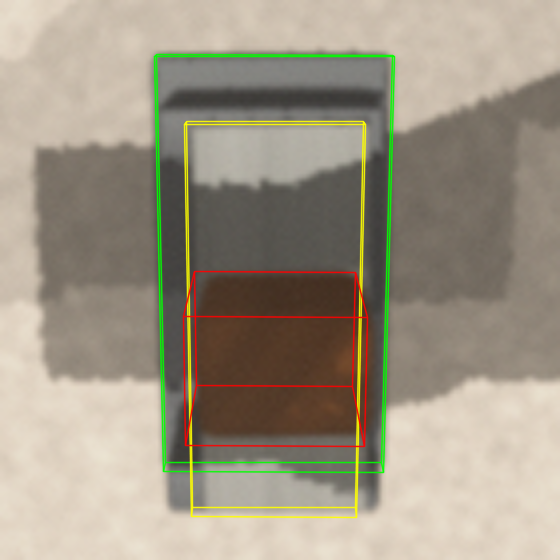

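```bash
python3 go.py 0.5865 0.205 0.072 101.4
```

```text
[-0.165  0.125  5.533] [-0.001 -0.001 -0.02 ]
4.55 [0.5831 0.2011 0.2103] [-0.29 -0.12 -0.24] 0.9949193662589356
```

Request:
play_rows:
  deltas:
    - [-0.1, 0.08, 0.6, 0, 0, 0, 87]
    - [-0.14, 0.1, 1.5, 0, 0, 0, 87]
    - [-0.14, 0.1, 2.4, 0, 0, 0, 87]
    - [-0.14, 0.1, 3.3, 0, 0, 0, 87]
    - [-0.14, 0.1, 4.0, 0, 0, 0, 87]
    - [-0.14, 0.1, 4.6, 0, 0, 0, 87]
    - [-0.14, 0.1, 5.0, 0, 0, 0, 87]
    - [-0.14, 0.1, 5.0, 0, 0, 0, 87]

```text
time_s: 5.35
tcp_pos: [0.5856, 0.204, 0.084]
ee_rot: [[-0.981, -0.196, -0.002], [-0.196, 0.981, -0.001], [0.003, -0.001, -1.0]]
wrist_force: [-0.2, -0.3, -0.4]
gripper_width: 1.003
```

```bash
python3 go.py 0.5865 0.205 0.072 101.4;python3 - <<'E'
from wr import *
import pickle
s,d=wcap('w2'); pickle.dump((s,d),open('w2.pkl','wb')); print(s['tcp_pos'],s['wrist_force'])
save('side','s2')
E
python3 go.py 0.5865 0.205 0.072 101.4
```

```text
[-0.044  0.031  0.481] [-0.009 -0.029 -0.024]
5.35 [0.5856 0.204  0.084 ] [-0.25 -0.3  -0.41] 1.0026246928153593
[0.58559908 0.20402801 0.0840193 ] [-0.24854802 -0.30323939 -0.41198448]
[0.014 0.003 0.553] [ 0.001  0.012 -0.014]
5.45 [0.5868 0.205  0.0858] [ 0.41 -0.58 -0.73] 0.998989914262208
```

View pics/w2.png

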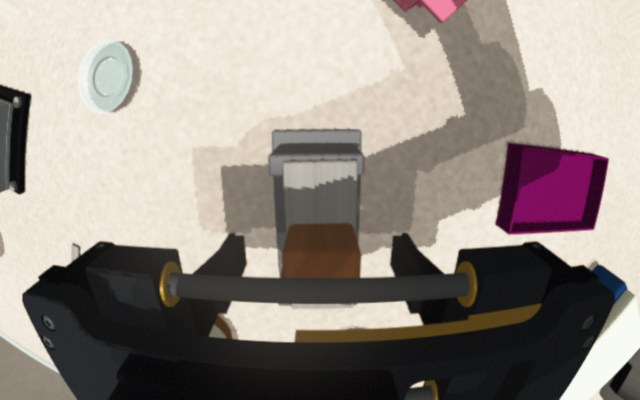

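Request:
play_rows:
  deltas:
    - [0, 0.03, 0.3, 0, 0, 0, 87]
    - [0, 0.05, 0.5, 0, 0, 0, 87]
    - [0, 0.05, 0.5, 0, 0, 0, 87]
    - [0, 0.05, 0.5, 0, 0, 0, 87]

```text
time_s: 5.85
tcp_pos: [0.5862, 0.2065, 0.0725]
ee_rot: [[-0.98, -0.197, -0.0], [-0.197, 0.98, -0.0], [0.0, -0.0, -1.0]]
wrist_force: [-0.9, -0.2, -0.2]
gripper_width: 1.001
```

Request:
play_rows:
  deltas:
    - [0, 0, 0, 0, 0, 0, 60]
    - [0, 0, 0, 0, 0, 0, 45]
    - [0, 0, 0, 0, 0, 0, 30]
    - [0, 0, 0, 0, 0, 0, 20]
    - [0, 0, 0, 0, 0, 0, 20]
    - [0, 0, 0, 0, 0, 0, 20]
    - [0, 0, 0, 0, 0, 0, 20]
    - [0, 0, 0, 0, 0, 0, 20]

```text
time_s: 6.65
tcp_pos: [0.5862, 0.2064, 0.0726]
ee_rot: [[-0.98, -0.197, -0.0], [-0.197, 0.98, -0.0], [0.0, -0.0, -1.0]]
wrist_force: [-0.2, -0.4, -0.6]
gripper_width: 0.46
```

```bash
python3 go.py 0.5865 0.205 0.072 101.4;
```

```text
[ 0.    -0.057  0.023] [-0.001 -0.001 -0.012]
6.65 [0.5862 0.2064 0.0726] [-0.17 -0.38 -0.55] 0.4600019989731861
```

Request:
play_rows:
  deltas:
    - [0, 0, -0.2, 0, 0, 0, 20]
    - [0, 0, -0.7, 0, 0, 0, 20]
    - [0, 0, -1.4, 0, 0, 0, 20]
    - [0, 0, -2.2, 0, 0, 0, 20]
    - [0, 0, -3.0, 0, 0, 0, 20]
    - [0, 0, -3.8, 0, 0, 0, 20]
    - [0, 0, -4.4, 0, 0, 0, 20]
    - [0, 0, -4.8, 0, 0, 0, 20]
    - [0, 0, -4.8, 0, 0, 0, 20]
    - [0, 0, -4.8, 0, 0, 0, 20]

```text
time_s: 7.65
tcp_pos: [0.5857, 0.2063, 0.1921]
ee_rot: [[-0.981, -0.196, -0.001], [-0.196, 0.981, -0.0], [0.001, 0.0, -1.0]]
wrist_force: [-0.8, -0.2, -4.6]
gripper_width: 0.461
```

```bash
python3 - <<'E'
from wr import *
import pickle
s,d=wcap('w3'); pickle.dump((s,d),open('w3.pkl','wb')); print(s['tcp_pos'],s['wrist_force'],s['moment'])
E
python3 go.py 0.576 -0.157 0.165 81.8
```

```text
[0.58568889 0.2063455  0.19205365] [-0.77374161 -0.15386422 -4.55663809] [-0.04818811  0.02388395  0.01289931]
[  3.225 -14.171   1.071] [-0.007 -0.024  3.906]
7.7 [0.5855 0.2062 0.1915] [ 0.5   0.4  -3.58] 0.4583779174997546
```

View pics/w3.png

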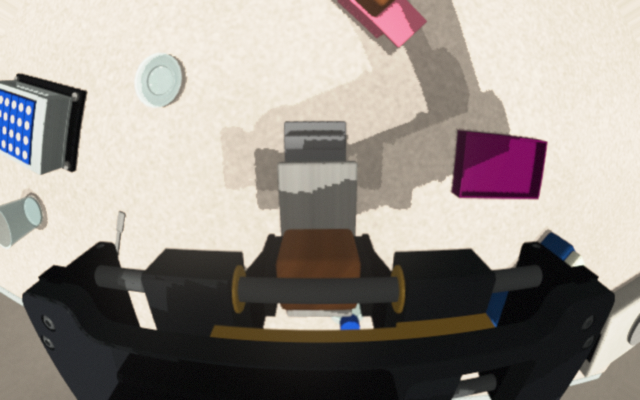

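Request:
play_rows:
  deltas:
    - [0.2, -0.7, 0, 0, 0, 0.2, 20]
    - [0.5, -2.0, 0, 0, 0, 0.6, 20]
    - [0.9, -3.4, 0, 0, 0, 1.0, 20]
    - [1.3, -4.9, 0, 0, 0, 1.4, 20]
    - [1.6, -6.4, 0, 0, 0, 1.8, 20]
    - [1.9, -7.9, 0, 0, 0, 2.2, 20]
    - [2.3, -9.4, 0, 0, 0, 2.6, 20]
    - [2.6, -10.9, 0, 0, 0, 3.0, 20]
    - [2.9, -12.3, 0, 0, 0, 3.4, 20]
    - [3.1, -13.4, 0, 0, 0, 3.8, 20]
    - [3.2, -14.1, 0, 0, 0, 3.9, 20]
    - [3.2, -14.2, 0, 0, 0, 3.9, 20]

```text
time_s: 8.9
tcp_pos: [0.5764, -0.1599, 0.1914]
ee_rot: [[-0.989, 0.146, -0.002], [0.146, 0.989, -0.0], [0.002, -0.001, -1.0]]
wrist_force: [0.9, 0.5, -3.5]
gripper_width: 0.454
```

Request:
play_rows:
  deltas:
    - [0, 0, 0, 0, 0, 0, 20]
    - [0, 0, 0, 0, 0, 0, 20]

```text
time_s: 9.1
tcp_pos: [0.5772, -0.1569, 0.1921]
ee_rot: [[-0.99, 0.142, -0.001], [0.142, 0.99, 0.0], [0.001, 0.0, -1.0]]
wrist_force: [-0.0, -0.6, -3.6]
gripper_width: 0.456
```

```bash
python3 - <<'E'
from wr import *
import pickle
s,d=wcap('w4'); pickle.dump((s,d),open('w4.pkl','wb')); print(s['tcp_pos'],s['wrist_force'],s['moment'])
from ov import *
im=d['pixels'][:,:,::-1].copy(); im=cv2.resize(im,None,fx=1.25,fy=1.25)
pf=lambda X:wproj(s,d,X)
P,E=box(.566,-.228,-8.2,.12,.18,0,.012); draw(im,pf,P,E,(0,255,0),1.25,0)
P,E=box(.566,-.228,-8.2,.1,.168,.071,.072); draw(im,pf,P,E,(0,255,255),1.25,0)
cv2.imwrite('pics/w4o.png',im)
E
python3 go.py 0.576 -0.157 0.165 81.8
```

```text
[ 0.57722696 -0.15689339  0.19209765] [-0.04337293 -0.63943302 -3.56522227] [-0.04202406 -0.03281246 -0.02187705]
[ 0.052 -0.022  1.091] [ 0.001 -0.008  0.018]
9.15 [ 0.5774 -0.1566  0.1923] [ 0.67  0.62 -3.37] 0.45929897806809517
```

View pics/w4o.png

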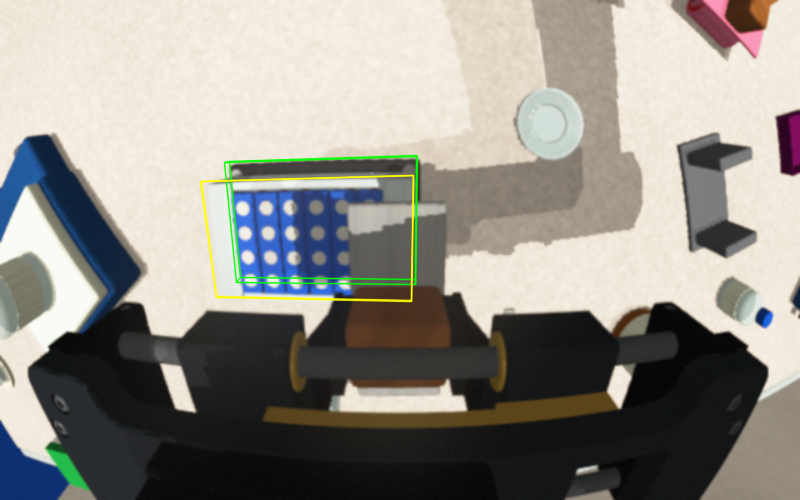

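Request:
play_rows:
  deltas:
    - [0.03, 0.16, 0.5, 0, 0, 0, 20]
    - [0.03, 0.16, 1.1, 0, 0, 0, 20]
    - [0.03, 0.16, 1.7, 0, 0, 0, 20]
    - [0.03, 0.16, 2.1, 0, 0, 0, 20]
    - [0.03, 0.16, 2.2, 0, 0, 0, 20]
    - [0.03, 0.16, 2.2, 0, 0, 0, 20]

```text
time_s: 9.75
tcp_pos: [0.5774, -0.1529, 0.1371]
ee_rot: [[-0.99, 0.141, -0.001], [0.141, 0.99, -0.0], [0.001, -0.0, -1.0]]
wrist_force: [1.2, -0.4, -3.9]
gripper_width: 0.457
```

```bash
python3 - <<'E'
from h import *
for i in range(4):
    s=r.sense(); print(s['tcp_pos'].round(4),s['wrist_force'].round(2),s['time_s']); r.capture('side')
save('side','s5'); save('scene','sc5')
a=cv2.imread('pics/side0.png')
b=cv2.imread('pics/s5.png')[80:190,250:400];c=cv2.imread('pics/sc5.png')[220:370,170:320]
cv2.imwrite('pics/c5.png',np.hstack([cv2.resize(b,(600,440)) ]));
E
```

```text
[ 0.5774 -0.1529  0.1371] [ 1.16 -0.42 -3.85] 9.75
[ 0.5778 -0.153   0.1378] [-0.22  0.23 -3.1 ] 9.8
[ 0.578  -0.1532  0.1382] [-0.15 -1.13 -2.32] 9.85
[ 0.5781 -0.1532  0.1384] [-0.77 -1.01 -2.7 ] 9.9
```

View pics/c5.png

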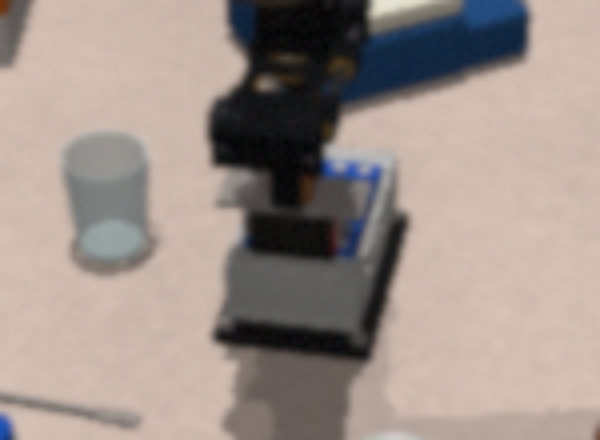

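Request:
play_rows:
  deltas:
    - [0, 0, 0.04, 0, 0, 0, 20]
    - [0, 0, 0.08, 0, 0, 0, 20]
    - [0, 0, 0.08, 0, 0, 0, 20]

```text
time_s: 10.35
tcp_pos: [0.5773, -0.1532, 0.1354]
ee_rot: [[-0.99, 0.142, -0.0], [0.142, 0.99, 0.0], [0.0, 0.0, -1.0]]
wrist_force: [-0.4, -0.3, -3.3]
gripper_width: 0.458
```

Request:
play_rows:
  deltas:
    - [0, 0, 0.04, 0, 0, 0, 20]
    - [0, 0, 0.08, 0, 0, 0, 20]

```text
time_s: 10.55
tcp_pos: [0.5775, -0.1533, 0.1335]
ee_rot: [[-0.99, 0.142, 0.0], [0.142, 0.99, -0.0], [-0.0, -0.0, -1.0]]
wrist_force: [0.7, -0.2, -3.5]
gripper_width: 0.455
```

Request:
play_rows:
  deltas:
    - [0, 0, 0.04, 0, 0, 0, 20]
    - [0, 0, 0.04, 0, 0, 0, 20]

```text
time_s: 10.75
tcp_pos: [0.5773, -0.1533, 0.1323]
ee_rot: [[-0.99, 0.142, -0.001], [0.142, 0.99, 0.0], [0.001, -0.0, -1.0]]
wrist_force: [-0.6, -1.1, -1.9]
gripper_width: 0.458
```

Request:
play_rows:
  deltas:
    - [0, 0, 0.04, 0, 0, 0, 20]
    - [0, 0, 0.04, 0, 0, 0, 20]

```text
time_s: 10.95
tcp_pos: [0.5774, -0.1532, 0.1314]
ee_rot: [[-0.99, 0.142, -0.0], [0.142, 0.99, 0.0], [0.0, -0.0, -1.0]]
wrist_force: [-0.2, -0.4, -3.8]
gripper_width: 0.457
```

Request:
play_rows:
  deltas:
    - [0, 0, 0.04, 0, 0, 0, 20]
    - [0, 0, 0.04, 0, 0, 0, 20]

```text
time_s: 11.15
tcp_pos: [0.5774, -0.1532, 0.1304]
ee_rot: [[-0.99, 0.142, -0.0], [0.142, 0.99, 0.0], [0.0, 0.0, -1.0]]
wrist_force: [-0.5, -0.8, -3.3]
gripper_width: 0.456
```

Request:
play_rows:
  deltas:
    - [0, 0, 0.04, 0, 0, 0, 20]
    - [0, 0, 0.04, 0, 0, 0, 20]

```text
time_s: 11.35
tcp_pos: [0.5773, -0.1532, 0.1294]
ee_rot: [[-0.99, 0.142, -0.0], [0.142, 0.99, 0.0], [0.0, 0.0, -1.0]]
wrist_force: [-0.2, -0.6, -1.7]
gripper_width: 0.458
```

Request:
play_rows:
  deltas:
    - [0, 0, 0.02, 0, 0, 0, 20]
    - [0, 0, 0.02, 0, 0, 0, 20]

```text
time_s: 11.55
tcp_pos: [0.5775, -0.1533, 0.1292]
ee_rot: [[-0.99, 0.142, 0.0], [0.142, 0.99, -0.0], [-0.0, -0.0, -1.0]]
wrist_force: [-0.6, -0.0, -2.9]
gripper_width: 0.458
```

Request:
play_rows:
  deltas:
    - [0, 0, 0.02, 0, 0, 0, 20]
    - [0, 0, 0.02, 0, 0, 0, 20]

```text
time_s: 11.75
tcp_pos: [0.5776, -0.1534, 0.129]
ee_rot: [[-0.99, 0.142, 0.0], [0.142, 0.99, -0.0], [-0.0, -0.0, -1.0]]
wrist_force: [-0.3, 1.1, -0.7]
gripper_width: 0.457
```

Request:
play_rows:
  deltas:
    - [0, 0, 0.02, 0, 0, 0, 20]
    - [0, 0, 0.02, 0, 0, 0, 20]

```text
time_s: 11.95
tcp_pos: [0.5777, -0.1535, 0.129]
ee_rot: [[-0.99, 0.142, 0.001], [0.142, 0.99, -0.001], [-0.001, -0.0, -1.0]]
wrist_force: [-2.5, 0.1, 4.2]
gripper_width: 0.456
```

Request:
play_rows:
  deltas:
    - [0, 0, 0.02, 0, 0, 0, 20]
    - [0, 0, 0.02, 0, 0, 0, 20]

```text
time_s: 12.15
tcp_pos: [0.5777, -0.1535, 0.1289]
ee_rot: [[-0.99, 0.141, 0.001], [0.141, 0.99, -0.001], [-0.001, -0.001, -1.0]]
wrist_force: [-2.9, 0.6, 6.3]
gripper_width: 0.456
```

Request:
play_rows:
  deltas:
    - [0, 0, 0.02, 0, 0, 0, 20]
    - [0, 0, 0.02, 0, 0, 0, 20]

```text
time_s: 12.35
tcp_pos: [0.5778, -0.1536, 0.1288]
ee_rot: [[-0.99, 0.141, 0.001], [0.141, 0.99, -0.001], [-0.001, -0.001, -1.0]]
wrist_force: [-2.8, -0.2, 7.9]
gripper_width: 0.457
```

Request:
play_rows:
  deltas:
    - [0, 0, 0.03, 0, 0, 0, 20]
    - [0, 0, 0.05, 0, 0, 0, 20]
    - [0, 0, 0.05, 0, 0, 0, 20]

```text
time_s: 12.65
tcp_pos: [0.5779, -0.1538, 0.1287]
ee_rot: [[-0.99, 0.141, 0.002], [0.141, 0.99, -0.002], [-0.002, -0.001, -1.0]]
wrist_force: [-4.2, -0.2, 11.3]
gripper_width: 0.461
```

Request:
play_rows:
  deltas:
    - [0, -0.08, 0, 0, 0, 0, 20]
    - [0, -0.16, 0, 0, 0, 0, 20]

```text
time_s: 12.85
tcp_pos: [0.5775, -0.1572, 0.1287]
ee_rot: [[-0.99, 0.141, 0.003], [0.141, 0.99, -0.001], [-0.003, -0.0, -1.0]]
wrist_force: [-3.6, 6.0, 12.8]
gripper_width: 0.455
```

Request:
play_rows:
  deltas:
    - [0, -0.08, 0, 0, 0, 0, 20]
    - [0, -0.16, 0, 0, 0, 0, 20]

```text
time_s: 13.05
tcp_pos: [0.5771, -0.1605, 0.1287]
ee_rot: [[-0.99, 0.141, 0.003], [0.141, 0.99, 0.0], [-0.003, 0.001, -1.0]]
wrist_force: [-4.0, 4.1, 12.9]
gripper_width: 0.455
```

Request:
play_rows:
  deltas:
    - [0, -0.1, 0, 0, 0, 0, 20]
    - [0, -0.2, 0, 0, 0, 0, 20]

```text
time_s: 13.25
tcp_pos: [0.5763, -0.166, 0.1286]
ee_rot: [[-0.99, 0.141, 0.003], [0.141, 0.99, -0.001], [-0.003, -0.0, -1.0]]
wrist_force: [-3.7, 1.8, 11.1]
gripper_width: 0.457
```

Request:
play_rows:
  deltas:
    - [0, -0.1, 0, 0, 0, 0, 20]
    - [0, -0.2, 0, 0, 0, 0, 20]

```text
time_s: 13.45
tcp_pos: [0.5756, -0.1715, 0.1285]
ee_rot: [[-0.99, 0.141, 0.002], [0.141, 0.99, -0.001], [-0.003, -0.001, -1.0]]
wrist_force: [-3.1, 1.0, 10.0]
gripper_width: 0.456
```

Request:
play_rows:
  deltas:
    - [0, -0.1, 0, 0, 0, 0, 20]
    - [0, -0.2, 0, 0, 0, 0, 20]

```text
time_s: 13.65
tcp_pos: [0.5749, -0.1766, 0.1284]
ee_rot: [[-0.99, 0.141, 0.002], [0.141, 0.99, -0.002], [-0.003, -0.001, -1.0]]
wrist_force: [-4.0, 0.7, 10.6]
gripper_width: 0.458
```

Request:
play_rows:
  deltas:
    - [0, -0.1, 0.02, 0, 0, 0, 20]
    - [0, -0.2, 0.03, 0, 0, 0, 20]

```text
time_s: 13.85
tcp_pos: [0.5745, -0.1806, 0.1284]
ee_rot: [[-0.99, 0.141, 0.003], [0.141, 0.99, -0.0], [-0.003, 0.0, -1.0]]
wrist_force: [-4.3, 4.2, 14.4]
gripper_width: 0.457
```

Request:
play_rows:
  deltas:
    - [0, -0.1, 0.01, 0, 0, 0, 20]
    - [0, -0.2, 0.02, 0, 0, 0, 20]

```text
time_s: 14.05
tcp_pos: [0.5738, -0.1862, 0.1282]
ee_rot: [[-0.99, 0.141, 0.003], [0.141, 0.99, -0.002], [-0.004, -0.001, -1.0]]
wrist_force: [-3.7, 2.7, 16.3]
gripper_width: 0.457
```

Request:
play_rows:
  deltas:
    - [0, -0.1, 0.01, 0, 0, 0, 20]
    - [0, -0.2, 0.01, 0, 0, 0, 20]

```text
time_s: 14.25
tcp_pos: [0.5731, -0.1917, 0.1281]
ee_rot: [[-0.99, 0.141, 0.003], [0.141, 0.99, -0.002], [-0.004, -0.002, -1.0]]
wrist_force: [-4.3, 0.4, 14.5]
gripper_width: 0.46
```

Request:
play_rows:
  deltas:
    - [0, -0.1, 0, 0, 0, 0, 20]
    - [0, -0.2, 0.01, 0, 0, 0, 20]

```text
time_s: 14.45
tcp_pos: [0.5724, -0.1968, 0.128]
ee_rot: [[-0.99, 0.141, 0.004], [0.141, 0.99, -0.003], [-0.004, -0.002, -1.0]]
wrist_force: [-4.3, 1.2, 17.2]
gripper_width: 0.457
```

Request:
play_rows:
  deltas:
    - [0, -0.1, 0, 0, 0, 0, 20]
    - [0, -0.2, 0.01, 0, 0, 0, 20]

```text
time_s: 14.65
tcp_pos: [0.572, -0.2007, 0.128]
ee_rot: [[-0.99, 0.141, 0.005], [0.141, 0.99, -0.001], [-0.005, -0.0, -1.0]]
wrist_force: [-3.9, 5.3, 16.8]
gripper_width: 0.454
```

Request:
play_rows:
  deltas:
    - [0, -0.1, 0, 0, 0, 0, 20]
    - [0, -0.2, 0.01, 0, 0, 0, 20]

```text
time_s: 14.85
tcp_pos: [0.5713, -0.2062, 0.1279]
ee_rot: [[-0.99, 0.14, 0.004], [0.14, 0.99, -0.002], [-0.005, -0.002, -1.0]]
wrist_force: [-4.0, 1.6, 16.2]
gripper_width: 0.454
```

Request:
play_rows:
  deltas:
    - [0, -0.1, 0, 0, 0, 0, 20]
    - [0, -0.2, 0, 0, 0, 0, 20]

```text
time_s: 15.05
tcp_pos: [0.5706, -0.2117, 0.1278]
ee_rot: [[-0.99, 0.14, 0.004], [0.14, 0.99, -0.003], [-0.005, -0.002, -1.0]]
wrist_force: [-3.1, 1.4, 15.1]
gripper_width: 0.455
```

Request:
play_rows:
  deltas:
    - [0, -0.1, 0, 0, 0, 0, 20]
    - [0, -0.2, 0.01, 0, 0, 0, 20]

```text
time_s: 15.25
tcp_pos: [0.5701, -0.2165, 0.1277]
ee_rot: [[-0.99, 0.14, 0.005], [0.14, 0.99, -0.003], [-0.005, -0.002, -1.0]]
wrist_force: [-4.6, 5.3, 17.9]
gripper_width: 0.457
```

Request:
play_rows:
  deltas:
    - [0, -0.1, 0, 0, 0, 0, 20]
    - [0, -0.2, 0, 0, 0, 0, 20]

```text
time_s: 15.45
tcp_pos: [0.5695, -0.2204, 0.1276]
ee_rot: [[-0.99, 0.141, 0.005], [0.141, 0.99, -0.001], [-0.005, -0.0, -1.0]]
wrist_force: [-3.5, 4.0, 16.6]
gripper_width: 0.46
```

Request:
play_rows:
  deltas:
    - [0, -0.1, 0, 0, 0, 0, 20]
    - [0, -0.2, 0.01, 0, 0, 0, 20]

```text
time_s: 15.65
tcp_pos: [0.5688, -0.2261, 0.1275]
ee_rot: [[-0.99, 0.14, 0.005], [0.14, 0.99, -0.003], [-0.005, -0.002, -1.0]]
wrist_force: [-4.4, 1.5, 16.3]
gripper_width: 0.458
```

Request:
play_rows:
  deltas:
    - [0, -0.1, 0, 0, 0, 0, 20]
    - [0, -0.2, 0, 0, 0, 0, 20]

```text
time_s: 15.85
tcp_pos: [0.568, -0.2316, 0.1274]
ee_rot: [[-0.99, 0.14, 0.005], [0.14, 0.99, -0.003], [-0.005, -0.003, -1.0]]
wrist_force: [-2.9, 0.4, 14.9]
gripper_width: 0.459
```

Request:
play_rows:
  deltas:
    - [0, -0.1, 0, 0, 0, 0, 20]
    - [0, -0.2, 0, 0, 0, 0, 20]

```text
time_s: 16.05
tcp_pos: [0.5673, -0.2366, 0.1273]
ee_rot: [[-0.99, 0.14, 0.005], [0.14, 0.99, -0.003], [-0.005, -0.003, -1.0]]
wrist_force: [-3.1, 1.8, 15.6]
gripper_width: 0.46
```

Request:
play_rows:
  deltas:
    - [0, -0.1, 0.01, 0, 0, 0, 20]
    - [0, -0.2, 0.01, 0, 0, 0, 20]

```text
time_s: 16.25
tcp_pos: [0.5668, -0.2405, 0.1273]
ee_rot: [[-0.99, 0.14, 0.006], [0.14, 0.99, -0.002], [-0.006, -0.001, -1.0]]
wrist_force: [-3.4, 5.0, 15.5]
gripper_width: 0.453
```

Request:
play_rows:
  deltas:
    - [0, -0.1, 0, 0, 0, 0, 20]
    - [0, -0.2, 0, 0, 0, 0, 20]

```text
time_s: 16.45
tcp_pos: [0.5661, -0.246, 0.1272]
ee_rot: [[-0.99, 0.14, 0.005], [0.14, 0.99, -0.003], [-0.006, -0.002, -1.0]]
wrist_force: [-3.1, 1.1, 14.0]
gripper_width: 0.454
```

Request:
play_rows:
  deltas:
    - [0, -0.1, 0, 0, 0, 0, 20]
    - [0, -0.2, 0.01, 0, 0, 0, 20]

```text
time_s: 16.65
tcp_pos: [0.5654, -0.2516, 0.1271]
ee_rot: [[-0.99, 0.14, 0.005], [0.14, 0.99, -0.004], [-0.006, -0.003, -1.0]]
wrist_force: [-3.2, 0.9, 15.6]
gripper_width: 0.462
```

Request:
play_rows:
  deltas:
    - [0, -0.1, 0, 0, 0, 0, 20]
    - [0, -0.2, 0, 0, 0, 0, 20]

```text
time_s: 16.85
tcp_pos: [0.5647, -0.2566, 0.127]
ee_rot: [[-0.99, 0.14, 0.006], [0.14, 0.99, -0.004], [-0.006, -0.003, -1.0]]
wrist_force: [-3.2, 1.1, 15.1]
gripper_width: 0.455
```

Request:
play_rows:
  deltas:
    - [0, -0.1, 0, 0, 0, 0, 20]
    - [0, -0.2, 0.01, 0, 0, 0, 20]

```text
time_s: 17.05
tcp_pos: [0.5643, -0.2605, 0.1269]
ee_rot: [[-0.99, 0.14, 0.006], [0.14, 0.99, -0.002], [-0.006, -0.001, -1.0]]
wrist_force: [-3.6, 4.2, 16.1]
gripper_width: 0.459
```

Request:
play_rows:
  deltas:
    - [0, -0.1, 0, 0, 0, 0, 20]
    - [0, -0.2, 0, 0, 0, 0, 20]

```text
time_s: 17.25
tcp_pos: [0.5635, -0.266, 0.1268]
ee_rot: [[-0.99, 0.14, 0.006], [0.14, 0.99, -0.003], [-0.006, -0.002, -1.0]]
wrist_force: [-3.5, 1.8, 14.7]
gripper_width: 0.457
```

Local y ≈ -38; continue onto rail_neg.

Request:
play_rows:
  deltas:
    - [0, -0.1, 0, 0, 0, 0, 20]
    - [0, -0.2, 0.01, 0, 0, 0, 20]

```text
time_s: 17.45
tcp_pos: [0.5628, -0.2715, 0.1267]
ee_rot: [[-0.99, 0.14, 0.006], [0.14, 0.99, -0.004], [-0.006, -0.003, -1.0]]
wrist_force: [-3.3, 0.2, 14.8]
gripper_width: 0.46
```

Request:
play_rows:
  deltas:
    - [0, -0.1, 0, 0, 0, 0, 20]
    - [0, -0.2, 0, 0, 0, 0, 20]

```text
time_s: 17.65
tcp_pos: [0.562, -0.2765, 0.1266]
ee_rot: [[-0.99, 0.14, 0.006], [0.14, 0.99, -0.004], [-0.007, -0.003, -1.0]]
wrist_force: [-3.2, 0.6, 13.4]
gripper_width: 0.456
```

Request:
play_rows:
  deltas:
    - [0, -0.1, 0, 0, 0, 0, 20]
    - [0, -0.2, 0.01, 0, 0, 0, 20]

```text
time_s: 17.85
tcp_pos: [0.5614, -0.2816, 0.1264]
ee_rot: [[-0.99, 0.14, 0.006], [0.14, 0.99, -0.004], [-0.007, -0.003, -1.0]]
wrist_force: [-2.4, -0.3, 15.5]
gripper_width: 0.456
```

Request:
play_rows:
  deltas:
    - [0, -0.1, 0, 0, 0, 0, 20]
    - [0, -0.2, 0, 0, 0, 0, 20]

```text
time_s: 18.05
tcp_pos: [0.5607, -0.2865, 0.1264]
ee_rot: [[-0.99, 0.14, 0.006], [0.14, 0.99, -0.004], [-0.007, -0.003, -1.0]]
wrist_force: [-2.1, 0.9, 14.2]
gripper_width: 0.46
```

Request:
play_rows:
  deltas:
    - [0, -0.1, 0, 0, 0, 0, 20]
    - [0, -0.2, 0.01, 0, 0, 0, 20]

```text
time_s: 18.25
tcp_pos: [0.5601, -0.2915, 0.1263]
ee_rot: [[-0.99, 0.14, 0.006], [0.14, 0.99, -0.004], [-0.007, -0.004, -1.0]]
wrist_force: [-2.2, 0.2, 15.8]
gripper_width: 0.458
```

Request:
play_rows:
  deltas:
    - [0, -0.1, 0, 0, 0, 0, 20]
    - [0, -0.2, 0, 0, 0, 0, 20]

```text
time_s: 18.45
tcp_pos: [0.5594, -0.2965, 0.1262]
ee_rot: [[-0.99, 0.14, 0.006], [0.14, 0.99, -0.004], [-0.007, -0.003, -1.0]]
wrist_force: [-2.8, 0.6, 14.8]
gripper_width: 0.456
```

Request:
play_rows:
  deltas:
    - [0, -0.1, 0, 0, 0, 0, 20]
    - [0, -0.2, 0, 0, 0, 0, 20]

```text
time_s: 18.65
tcp_pos: [0.5587, -0.3014, 0.1261]
ee_rot: [[-0.99, 0.14, 0.007], [0.14, 0.99, -0.004], [-0.007, -0.004, -1.0]]
wrist_force: [-2.5, -0.3, 13.8]
gripper_width: 0.458
```

```bash
python3 - <<'E'
from h import *
s=r.sense(); print(s['tcp_pos'].round(4),s['wrist_force'].round(2),s['time_s'])
save('wrist','w6');save('scene','sc6');save('side','s6')
b=cv2.imread('pics/s6.png')[80:190,250:400];c=cv2.imread('pics/sc6.png')[250:380,170:320]
cv2.imwrite('pics/c6.png',np.hstack([cv2.resize(b,(400,293)),cv2.resize(c,(400,293))]))
p=s['tcp_pos'][:2]-[.566,-.228]; a=np.radians(-8.2); print('local',p@[np.cos(a),np.sin(a)],p@[-np.sin(a),np.cos(a)])
E
```

```text
[ 0.5587 -0.3014  0.1261] [-2.54 -0.31 13.81] 18.65
local 0.003273950312889135 -0.0737359718151864
```

View pics/w6.png

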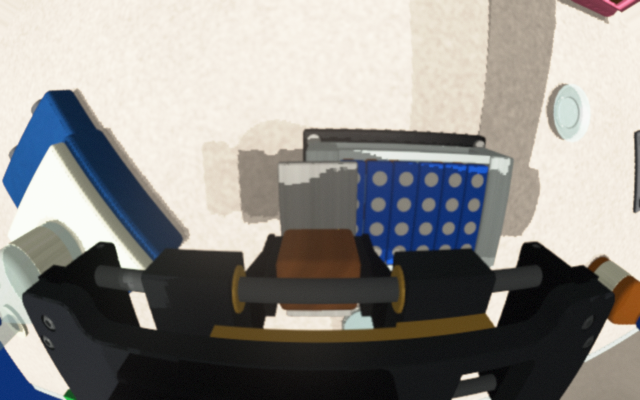

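View pics/c6.png

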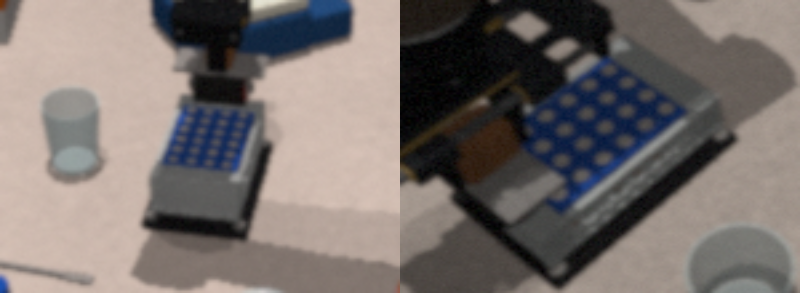

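Request:
play_rows:
  deltas:
    - [0, 0.1, 0, 0, 0, 0, 20]
    - [0, 0.3, 0, 0, 0, 0, 20]
    - [0, 0.5, -0.01, 0, 0, 0, 20]
    - [0, 0.7, -0.01, 0, 0, 0, 20]
    - [0, 0.8, -0.01, 0, 0, 0, 20]

```text
time_s: 19.3
tcp_pos: [0.5615, -0.2814, 0.1265]
ee_rot: [[-0.99, 0.14, 0.006], [0.14, 0.99, -0.005], [-0.007, -0.004, -1.0]]
wrist_force: [-1.7, -0.2, 14.5]
gripper_width: 0.462
```

Request:
play_rows:
  deltas:
    - [0, 0.2, 0, 0, 0, 0, 20]
    - [0, 0.4, -0.01, 0, 0, 0, 20]
    - [0, 0.6, -0.01, 0, 0, 0, 20]
    - [0, 0.8, -0.01, 0, 0, 0, 20]

```text
time_s: 19.7
tcp_pos: [0.5642, -0.2617, 0.1269]
ee_rot: [[-0.99, 0.14, 0.006], [0.14, 0.99, -0.005], [-0.006, -0.004, -1.0]]
wrist_force: [-2.7, 0.3, 16.8]
gripper_width: 0.459
```

Request:
play_rows:
  deltas:
    - [0, 0.2, 0, 0, 0, 0, 20]
    - [0, 0.4, -0.01, 0, 0, 0, 20]
    - [0, 0.6, -0.01, 0, 0, 0, 20]
    - [0, 0.8, -0.01, 0, 0, 0, 20]

```text
time_s: 20.1
tcp_pos: [0.5669, -0.2419, 0.1272]
ee_rot: [[-0.99, 0.14, 0.006], [0.14, 0.99, -0.004], [-0.006, -0.004, -1.0]]
wrist_force: [-4.6, -1.2, 16.3]
gripper_width: 0.461
```

Request:
play_rows:
  deltas:
    - [0, 0.2, 0, 0, 0, 0, 20]
    - [0, 0.4, -0.01, 0, 0, 0, 20]
    - [0, 0.6, -0.01, 0, 0, 0, 20]
    - [0, 0.8, -0.02, 0, 0, 0, 20]

```text
time_s: 20.5
tcp_pos: [0.5696, -0.2219, 0.1276]
ee_rot: [[-0.99, 0.14, 0.005], [0.14, 0.99, -0.004], [-0.006, -0.003, -1.0]]
wrist_force: [-4.5, 0.2, 16.7]
gripper_width: 0.455
```

Request:
play_rows:
  deltas:
    - [0, 0.2, 0, 0, 0, 0, 20]
    - [0, 0.4, -0.01, 0, 0, 0, 20]
    - [0, 0.6, -0.01, 0, 0, 0, 20]
    - [0, 0.8, -0.02, 0, 0, 0, 20]

```text
time_s: 20.9
tcp_pos: [0.5723, -0.202, 0.1279]
ee_rot: [[-0.99, 0.14, 0.005], [0.14, 0.99, -0.004], [-0.005, -0.003, -1.0]]
wrist_force: [-4.7, -0.7, 15.4]
gripper_width: 0.458
```

Request:
play_rows:
  deltas:
    - [0, 0.2, 0, 0, 0, 0, 20]
    - [0, 0.4, -0.01, 0, 0, 0, 20]
    - [0, 0.6, -0.01, 0, 0, 0, 20]
    - [0, 0.8, -0.02, 0, 0, 0, 20]

```text
time_s: 21.3
tcp_pos: [0.575, -0.182, 0.1282]
ee_rot: [[-0.99, 0.14, 0.005], [0.14, 0.99, -0.003], [-0.005, -0.002, -1.0]]
wrist_force: [-4.0, -0.5, 16.2]
gripper_width: 0.459
```

Request:
play_rows:
  deltas:
    - [0, 0.2, 0, 0, 0, 0, 20]
    - [0, 0.4, -0.01, 0, 0, 0, 20]
    - [0, 0.6, -0.01, 0, 0, 0, 20]
    - [0, 0.8, -0.02, 0, 0, 0, 20]
    - [0, 0.9, -0.02, 0, 0, 0, 20]

```text
time_s: 21.8
tcp_pos: [0.5781, -0.1594, 0.1285]
ee_rot: [[-0.99, 0.14, 0.004], [0.14, 0.99, -0.003], [-0.005, -0.002, -1.0]]
wrist_force: [-5.4, 0.1, 16.0]
gripper_width: 0.459
```

```bash
python3 - <<'E'
from h import *
s=r.sense(); print(s['tcp_pos'].round(4),s['wrist_force'].round(2),s['time_s'])
p=s['tcp_pos'][:2]-[.566,-.228]; a=np.radians(-8.2); print('local',p@[np.cos(a),np.sin(a)],p@[-np.sin(a),np.cos(a)])
save('wrist','w7');save('scene','sc7');save('side','s7')
b=cv2.imread('pics/s7.png')[80:190,250:400];c=cv2.imread('pics/sc7.png')[250:380,170:320]
w=cv2.imread('pics/w7.png')[110:260,140:340]
cv2.imwrite('pics/c7.png',cv2.resize(w,(800,600),interpolation=cv2.INTER_CUBIC))
E
```

```text
[ 0.5781 -0.1594  0.1285] [-5.38  0.07 16.03] 21.8
local 0.00220802337617927 0.06964349040728458
```

View pics/c7.png

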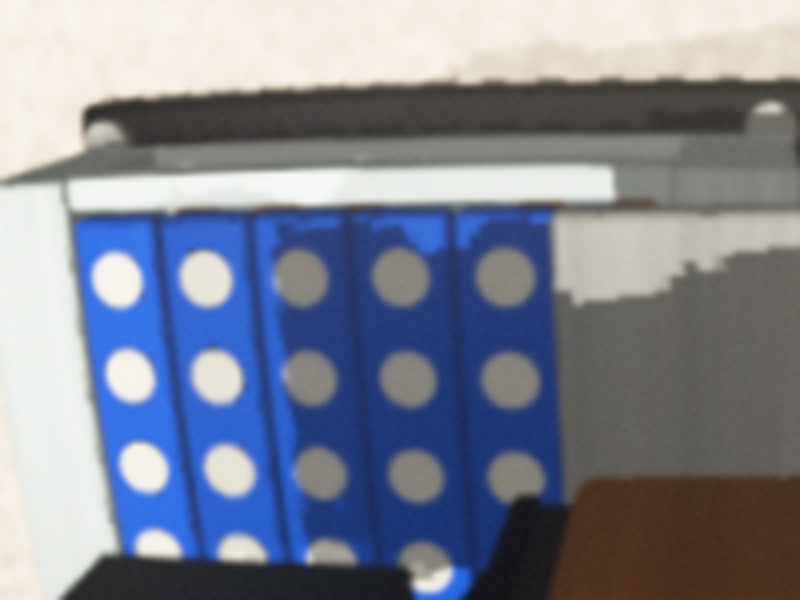

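Request:
play_rows:
  deltas:
    - [0, 0, -0.2, 0, 0, 0, 20]
    - [0, 0, -0.7, 0, 0, 0, 20]
    - [0, 0, -1.4, 0, 0, 0, 20]
    - [0, 0, -2.1, 0, 0, 0, 20]
    - [0, 0, -2.7, 0, 0, 0, 20]
    - [0, 0, -2.9, 0, 0, 0, 20]
    - [0, 0, -2.9, 0, 0, 0, 20]

```text
time_s: 22.65
tcp_pos: [0.5769, -0.1586, 0.197]
ee_rot: [[-0.99, 0.142, 0.001], [0.142, 0.99, 0.0], [-0.001, 0.0, -1.0]]
wrist_force: [0.5, 0.6, -3.5]
gripper_width: 0.458
```

```bash
python3 go.py 0.5862 0.2062 0.192 101.37
```

```text
[ 1.704 14.497  0.206] [ 0.004  0.011 -3.907]
22.65 [ 0.5769 -0.1586  0.197 ] [ 0.49  0.62 -3.47] 0.4575512421595858
```

Request:
play_rows:
  deltas:
    - [0.1, 0.7, 0, 0, 0, -0.2, 20]
    - [0.2, 2.0, 0, 0, 0, -0.6, 20]
    - [0.4, 3.4, 0, 0, 0, -1.0, 20]
    - [0.6, 4.9, 0, 0, 0, -1.4, 20]
    - [0.8, 6.4, 0, 0, 0, -1.8, 20]
    - [0.9, 7.9, 0, 0, 0, -2.2, 20]
    - [1.1, 9.4, 0, 0, 0, -2.6, 20]
    - [1.3, 10.9, 0, 0, 0, -3.0, 20]
    - [1.5, 12.3, 0, 0, 0, -3.4, 20]
    - [1.6, 13.5, 0.1, 0, 0, -3.8, 20]
    - [1.7, 14.3, 0.2, 0, 0, -3.9, 20]
    - [1.7, 14.5, 0.2, 0, 0, -3.9, 20]

```text
time_s: 23.85
tcp_pos: [0.5852, 0.2079, 0.1898]
ee_rot: [[-0.98, -0.198, -0.003], [-0.198, 0.98, -0.001], [0.003, -0.001, -1.0]]
wrist_force: [-0.3, -0.6, -3.1]
gripper_width: 0.456
```

Request:
play_rows:
  deltas:
    - [0, 0, 0, 0, 0, 0, 20]
    - [0, 0, 0, 0, 0, 0, 20]
    - [0, 0, 0, 0, 0, 0, 20]

```text
time_s: 24.15
tcp_pos: [0.586, 0.2049, 0.1918]
ee_rot: [[-0.981, -0.195, -0.0], [-0.195, 0.981, -0.0], [0.0, -0.0, -1.0]]
wrist_force: [0.7, 0.4, -2.4]
gripper_width: 0.459
```

```bash
python3 go.py 0.5862 0.2064 0.0726 101.37; python3 - <<'E'
from wr import *
import pickle
s,d=wcap('w8'); pickle.dump((s,d),open('w8.pkl','wb'))
a=cv2.imread('pics/w3.png')[100:320,210:430];b=cv2.imread('pics/w8.png')[100:320,210:430]
cv2.imwrite('pics/c8.png',cv2.resize(np.hstack([a,b]),(800,400)))
sc=cv2.imread('pics/w8.png'); cv2.imwrite('pics/w8v.png',sc)
save('scene','sc8');save('side','s8')
bb=cv2.imread('pics/s8.png')[80:190,250:400];c=cv2.imread('pics/sc8.png')[250:380,170:320]
cv2.imwrite('pics/c8b.png',np.hstack([cv2.resize(bb,(400,293)),cv2.resize(c,(400,293))]))
E
python3 go.py 0.5862 0.2064 0.0726 101.37
```

```text
[-0.021  0.058  4.769] [-0.002 -0.004 -0.024]
24.15 [0.586  0.2049 0.1918] [ 0.68  0.45 -2.38] 0.4588594483757263
[-0.012  0.043  4.777] [ 0.001  0.002 -0.02 ]
24.3 [0.5861 0.2053 0.192 ] [-0.07 -0.01 -3.11] 0.4616499852026977
```

View pics/c8.png

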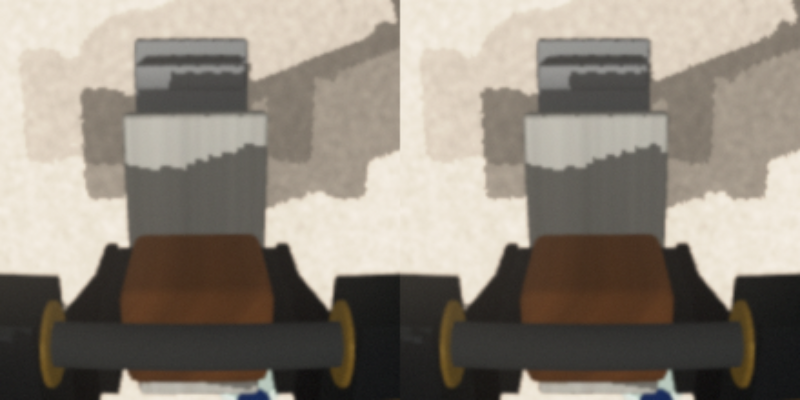

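View pics/c8b.png

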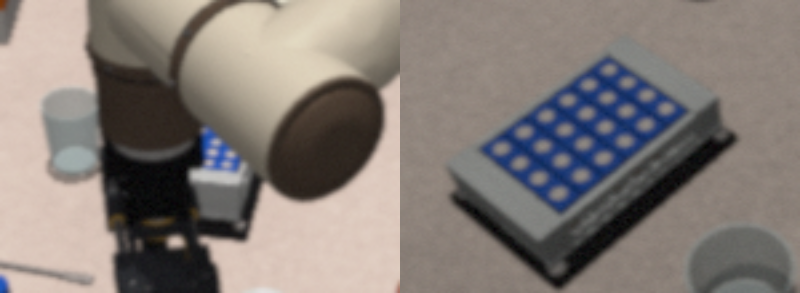

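Request:
play_rows:
  deltas:
    - [-0.01, 0.04, 0.4, 0, 0, 0, 20]
    - [-0.01, 0.04, 1.0, 0, 0, 0, 20]
    - [-0.01, 0.04, 1.6, 0, 0, 0, 20]
    - [-0.01, 0.04, 2.1, 0, 0, 0, 20]
    - [-0.01, 0.04, 2.5, 0, 0, 0, 20]
    - [-0.01, 0.04, 2.9, 0, 0, 0, 20]
    - [-0.01, 0.04, 3.2, 0, 0, 0, 20]
    - [-0.01, 0.04, 3.5, 0, 0, 0, 20]

```text
time_s: 25.1
tcp_pos: [0.5863, 0.2073, 0.1039]
ee_rot: [[-0.98, -0.197, 0.0], [-0.197, 0.98, 0.0], [-0.0, 0.0, -1.0]]
wrist_force: [0.5, -0.6, -2.8]
gripper_width: 0.46
```

Request:
play_rows:
  deltas:
    - [0, 0, 0.2, 0, 0, 0, 20]
    - [0, 0, 0.4, 0, 0, 0, 20]
    - [0, 0, 0.6, 0, 0, 0, 20]
    - [0, 0, 0.8, 0, 0, 0, 20]
    - [0, 0, 1.0, 0, 0, 0, 20]
    - [0, 0, 1.1, 0, 0, 0, 20]
    - [0, 0, 1.15, 0, 0, 0, 20]
    - [0, 0, 1.15, 0, 0, 0, 20]

```text
time_s: 25.9
tcp_pos: [0.5861, 0.2072, 0.0754]
ee_rot: [[-0.98, -0.197, -0.0], [-0.197, 0.98, -0.0], [0.0, -0.0, -1.0]]
wrist_force: [-0.0, 0.0, -3.3]
gripper_width: 0.456
```

Request:
play_rows:
  deltas:
    - [0, 0, 0.04, 0, 0, 0, 20]
    - [0, 0, 0.06, 0, 0, 0, 20]
    - [0, 0, 0.06, 0, 0, 0, 20]

```text
time_s: 26.2
tcp_pos: [0.5861, 0.2072, 0.0741]
ee_rot: [[-0.98, -0.197, 0.0], [-0.197, 0.98, 0.0], [-0.0, 0.0, -1.0]]
wrist_force: [0.9, 0.2, -3.3]
gripper_width: 0.456
```

Request:
play_rows:
  deltas:
    - [0, 0, 0.03, 0, 0, 0, 20]
    - [0, 0, 0.05, 0, 0, 0, 20]
    - [0, 0, 0.05, 0, 0, 0, 20]

```text
time_s: 26.5
tcp_pos: [0.5861, 0.2072, 0.0728]
ee_rot: [[-0.98, -0.197, 0.0], [-0.197, 0.98, -0.0], [-0.0, -0.0, -1.0]]
wrist_force: [0.5, -0.4, -2.9]
gripper_width: 0.46
```

Request:
play_rows:
  deltas:
    - [0, 0, 0.02, 0, 0, 0, 20]
    - [0, 0, 0.02, 0, 0, 0, 20]
    - [0, 0, 0.02, 0, 0, 0, 20]

```text
time_s: 26.8
tcp_pos: [0.5861, 0.2072, 0.0726]
ee_rot: [[-0.98, -0.197, 0.0], [-0.197, 0.98, 0.0], [-0.0, 0.0, -1.0]]
wrist_force: [-0.5, -0.2, -0.3]
gripper_width: 0.46
```

Seated on the rest. Release, opening gradually.

Request:
play_rows:
  deltas:
    - [0, 0, 0, 0, 0, 0, 44]
    - [0, 0, 0, 0, 0, 0, 52]
    - [0, 0, 0, 0, 0, 0, 66]
    - [0, 0, 0, 0, 0, 0, 80]
    - [0, 0, 0, 0, 0, 0, 87]
    - [0, 0, 0, 0, 0, 0, 87]
    - [0, 0, 0, 0, 0, 0, 87]

```text
time_s: 27.5
tcp_pos: [0.5861, 0.2072, 0.0723]
ee_rot: [[-0.98, -0.197, 0.0], [-0.197, 0.98, -0.0], [-0.0, -0.0, -1.0]]
wrist_force: [-0.0, 0.0, 0.0]
gripper_width: 0.949
```

Request:
play_rows:
  deltas:
    - [0, 0, -0.2, 0, 0, 0, 87]
    - [0, 0, -0.6, 0, 0, 0, 87]
    - [0, 0, -1.2, 0, 0, 0, 87]
    - [0, 0, -2.0, 0, 0, 0, 87]
    - [0, 0, -2.8, 0, 0, 0, 87]
    - [0, 0, -3.6, 0, 0, 0, 87]
    - [0, 0, -4.4, 0, 0, 0, 87]
    - [0, 0, -5.2, 0, 0, 0, 87]
    - [0, 0, -5.5, 0, 0, 0, 87]
    - [0, 0, -5.5, 0, 0, 0, 87]

```text
time_s: 28.5
tcp_pos: [0.5866, 0.2075, 0.2116]
ee_rot: [[-0.98, -0.197, 0.003], [-0.197, 0.98, 0.002], [-0.003, 0.001, -1.0]]
wrist_force: [0.3, 0.1, -0.4]
gripper_width: 1.002
```

```bash
python3 - <<'E'
from wr import *
s,d=wcap('w9'); print(s['tcp_pos'],s['wrist_force'],s['gripper_width'],s['time_s'])
save('scene','sc9');save('side','s9')
b=cv2.imread('pics/s9.png');c=cv2.imread('pics/sc9.png')
cv2.imwrite('pics/c9.png',np.hstack([cv2.resize(c[150:225,320:395],(400,400)),cv2.resize(d['pixels'][100:250,240:390,::-1],(400,400))]))
E
```

```text
[0.58662825 0.20752871 0.21164032] [ 0.27855714  0.08161471 -0.40252693] 1.0017225250827253 28.5
```

View pics/c9.png

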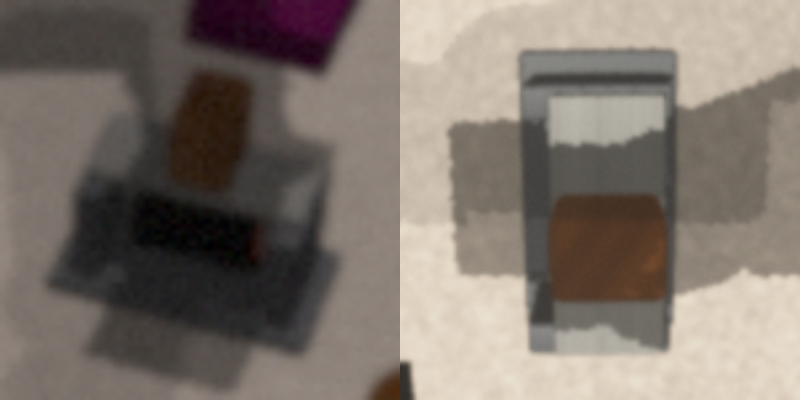

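View pics/sc9.png

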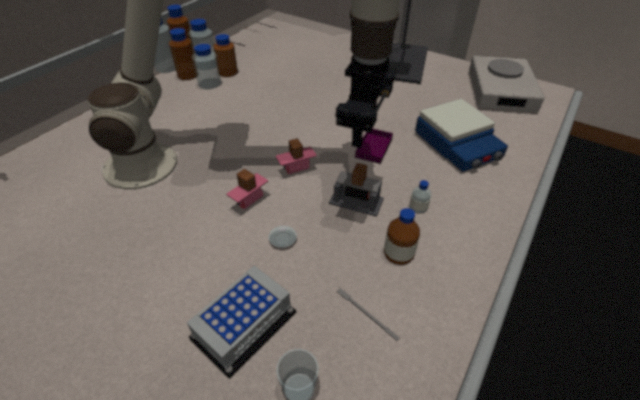

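```bash
python3 - <<'E'
from ov import *
s=r.sense(); d=save('wrist','w10'); print(s['tcp_pos'],s['time_s'])
im=cv2.resize(d['pixels'][:,:,::-1][110:250,250:390],None,fx=4,fy=4,interpolation=cv2.INTER_CUBIC)
pf=lambda X:wproj(s,d,X); off=np.array([250,110])
a=np.radians(11.4)
cx,cy=.587,.2047
for sx,sy,z0,z1,col in ((.13,.07,0,.008,(0,255,0)),(.11,.058,.063,.064,(255,0,0))):
    P,E=box(cx,cy,11.4,sx,sy,z0,z1); draw(im,pf,P,E,col,4,off)
cx,cy=.5865,.2072
for sx,sy,z0,z1,col in ((.104,.044,.064,.07,(0,255,255)),(.03,.04,.07,.112,(0,0,255))):
    P,E=box(cx,cy,11.4,sx,sy,z0,z1); draw(im,pf,P,E,col,4,off)
cv2.imwrite('pics/ov10.png',im)
E
```

```text
[0.58540951 0.20694305 0.20863536] 28.65
```

View pics/ov10.png

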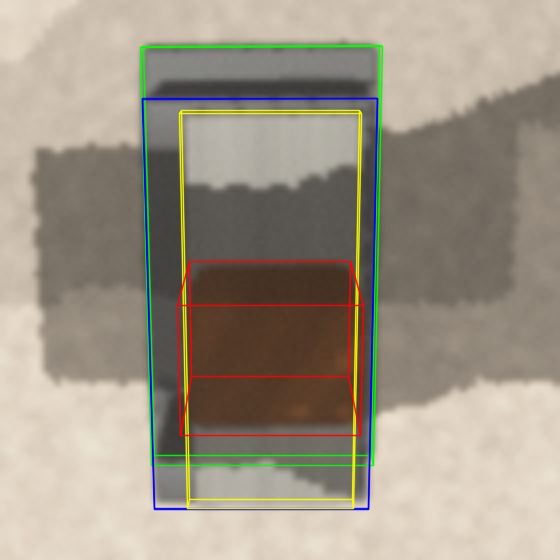

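```bash
python3 - <<'E'
from h import *
print(r.finish_job()); s=r.sense(); print(s['time_s'],s['wrist_force'])
E
```

```text
the job is handed in; nothing more can be done
None
the job is handed in; nothing more can be done
```

I took the brown-gripped roller from its grey rest and rolled it over the rack from the +y rail to the −y rail and back. I then hung it back in its rest, let go and handed the job in at about 28.7 s.

- **Pressing force:** About 14 to 21 N in the readings I took, with the roller's weight of about 3.4 N added back in. That stays below the 30 N limit. I read it only at the end of each short move, so I did not see brief peaks in between.
- **Strips:** I judged all six home from three signs:
  - The roller's height followed one straight line, with the rack leaning about 0.017 rad, on both passes.
  - The bumps of 4 to 6 N felt on the first pass did not come back on the return.
  - The strips I could see looked flush in the wrist picture and the scene picture. I had no direct reading of strip travel.
- **Roller back in its rest:** The load came off the wrist as it seated. The last pictures show the plate resting on both wall tops, about 2.5 mm off centre along y but fully supported. Nothing else looked moved, and the gripper was open and clear.

No check failed. The two fixed cameras' spot readings of the rest differed by up to 4 cm, so I took its position from its outline in the pictures instead.

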